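# Line up the wrench sockets by size on their rail

## Robot

A 6-joint arm with a two-finger parallel gripper is mounted at the origin on the work surface; the furniture and walls round the work are solid. World frame = base frame: x ahead of the robot, y to its left, z up, the work surface at z = 0. Lengths are in m, angles in degrees, forces in N, time in s.
With the tool pointing down it reaches from about 0.35 to 0.975 m from the base axis. Payload 17.4 kg.
Tool frame: the origin (TCP) lies midway between the tips of the shut fingers; the grasp point (between the pads) lies 19 mm behind it; z points along the fingers, y is the direction in which the jaws open and shut (so a half turn about z gives the same grasp; the last joint's range is limited). The gripper opens to 85 mm and grips with 20 to 120 N. Pads are 22 mm wide; open, the fingers measure 114 mm over their backs; the gripper's body (76 mm by 85 mm) begins 54 mm behind the grasp point. The pads swing forward as they close: fully open they stand 13 mm farther back than shut.
Start: joints at [-2.166, 6.646, 82.598, -0, 90.757, -2.166], TCP at [0.675, -0, 0.231] pointing down, gripper open.
Joint ranges: [-162.19, 162.19], [-47.58, 125.68], [4.15, 143.07], [-65.23, 245.23], [0.69, 171.88], [-170.13, 170.13]. Speed limits (degrees/s): [108.29, 108.29, 127.2, 180, 180, 180].

## Interface

Orientations are given as [roll, pitch, yaw] about the fixed x, y, z axes, in that order (R = Rz(yaw) Ry(pitch) Rx(roll)).
In Python, from cell import robot, capture, camera_model, finder gives the robot as it stands. The module is installed in compiled form; this text tells all that it offers.
- The arm moves only by the shell command python3 -m pendant 'ROWS'. ROWS is JSON, a list that holds one entry, the list of rows, each a list of 7 numbers: the shift along the tool's x, y, z in m, then the turn, a rotation vector about the tool's x, y, z in rad, then the opening, from -1 (shut) to 1 (fully open). A call has 1 to 8 rows; each row is the pose to reach, as a shift and turn from the pose commanded when the call began, along the tool's axes at that moment; what a row does not reach only later rows make up. A row lasts 1/12 s, in which the tool goes at most 41.7 mm and 7.16 degrees, less where a joint would pass 70% of its speed; a pose out of reach is approached as far as the arm can. A call with a gripper value outside its range is refused whole. The fingers move at their own pace and stop on an object; the grip force is fixed at half the most. Time passes only in rows, so rows that repeat a pose let the fingers close. It gives the time, the measured TCP pose, the force and the opening at its end, in the units of the state.
- robot.get_obs(): the state, without advancing time (a new reading comes with each control period).
- capture(name): name is "scene" or "side" or "wrist"; returns the picture (384x512x3 uint8, red, green, blue); there is no depth.
- camera_model(name): a dict with "fx", "fy", "cx", "cy" (pixels), "k1" (the pictures are not rectified: a ray, as slopes to the right and down, at radius r is drawn at 1 + k1 r^2 times it, then the intrinsics apply), "origin" and "attitude" of the camera in the world; the wrist camera has in their place "tool_from_camera" (4x4, takes a point from camera to tool coordinates, whose origin is the TCP and whose axes are the flange's). Camera axes: x right, y down, z forward; pixel columns grow to the right and rows downward; lengths in m; the calibration is good to about 2 mm. A picture is of the moment at which its call begins: read the wrist's pose just before it. camera_model takes no time and is no camera call.
- robot.finish_job(): hands the job in, once; it reports no verdict.
Trained networks look in the newest picture that a camera, given by its name, has taken for a name from the list of things; names that differ only in an ending like _2 or _b are one class to them, and where a whole thing is asked for, a point or a joint stands for the part that bears it (a point fixed in the world has none). Each returns a list of dicts, best first, with "p" (0 to 1); they miss things now and then, are a little off and sometimes report something else, mostly with a low value. They report only what shows in the picture. A call takes as long as a camera call. They do not tell look-alikes from the thing itself.
- finder.trace(camera, thing): "mask" (384x512 bool, what is visible of it).
- finder.mark_of(camera, thing): "centre" ([x, y, z] in m, in the coordinates of the camera as it stood for that picture, good to about 4 mm: a listed point, or the origin of a listed thing).
The state is a dict: "time_s": time; "qpos": joint angles; "dq": joint speeds; "joint_torque": joint torques, N m; "tool_pos": TCP position; "tcp_rot": TCP orientation; "ft_force": force on the tool from outside, world axes, zero at the start; "moment": the same for the moment, N m; "width": finger opening in m.
Only numpy, scipy, OpenCV 4.12 (cv2) and the standard library are available. Lean on these libraries where they do the work, as an engineer would, in place of code of your own. Each camera call takes 0.05 s, during which the arm holds its last target.

## Task

Put the four loose wrench sockets back on their rail in order of size: the largest on the pad next to the upright end stop, then smaller and smaller, the smallest on the pad farthest from the stop. Stand each one upright and centred on its own pad, mouth up as it stands now, and leave the mug standing where it is.

Things in the scene. Friction and masses are not known exactly. Their poses are not given: they have to be found in the camera images.
- socket_22_center (a point): centre (half-way up) of the smallest of four plain steel sockets for a socket wrench: an upright round cylinder, 22 mm in diameter and 40 mm high, with a hexagonal mouth in its top; loose, standing upright on the table; z axis up
- socket_32_center (a point): centre (half-way up) of the second smallest of four plain steel sockets for a socket wrench: an upright round cylinder, 32 mm in diameter and 47 mm high, with a hexagonal mouth in its top; loose, standing upright on the table; z axis up
- socket_42_center (a point): centre (half-way up) of the second largest of four plain steel sockets for a socket wrench: an upright round cylinder, 42 mm in diameter and 54 mm high, with a hexagonal mouth in its top; loose, standing upright on the table; z axis up
- socket_52_center (a point): centre (half-way up) of the largest of four plain steel sockets for a socket wrench: an upright round cylinder, 52 mm in diameter and 61 mm high, with a hexagonal mouth in its top; loose, standing upright on the table; z axis up
- pad_1_top (a point): centre of the top face of pad 1, one of four alike flat black rubber discs (56 mm in diameter, 2 mm thick) fixed in a row on an aluminium rail (a flat bar lying on the table, 380 x 70 mm, 8 mm thick). The pads' tops are 10 mm above the table, their centres 80 mm apart, numbered along the row; this is one end of the row. x axis level across the rail, y axis along the row, z up
- pad_2_top (a point): centre of the top face of pad 2, one of four alike flat black rubber discs (56 mm in diameter, 2 mm thick) fixed in a row on an aluminium rail (a flat bar lying on the table, 380 x 70 mm, 8 mm thick). The pads' tops are 10 mm above the table, their centres 80 mm apart, numbered along the row; this is one of the two middle pads. x axis level across the rail, y axis along the row, z up
- pad_3_top (a point): centre of the top face of pad 3, one of four alike flat black rubber discs (56 mm in diameter, 2 mm thick) fixed in a row on an aluminium rail (a flat bar lying on the table, 380 x 70 mm, 8 mm thick). The pads' tops are 10 mm above the table, their centres 80 mm apart, numbered along the row; this is one of the two middle pads. x axis level across the rail, y axis along the row, z up
- pad_4_top (a point): centre of the top face of pad 4, one of four alike flat black rubber discs (56 mm in diameter, 2 mm thick) fixed in a row on an aluminium rail (a flat bar lying on the table, 380 x 70 mm, 8 mm thick). The pads' tops are 10 mm above the table, their centres 80 mm apart, numbered along the row; this is the other end of the row. x axis level across the rail, y axis along the row, z up
- end_stop: dark steel end stop, an upright plate standing on one end of the rail, across it (60 mm across the rail, 14 mm thick, top 50 mm above the table); fixed; origin at the middle of its foot, on the rail. It may be at either end of the row, 60 mm beyond the centre of the last pad there; only a flat aluminium strip 3 mm high lies at the rail's other end. Same axes as the pads
- mug: white china mug with a handle, a bystander: 82 mm wide, 114 mm with its handle, 91 mm high, loose on the table; origin at its underside, z up
There are look-alikes about, which are no part of the job. What is shaped like the part that bears socket_32_center but blue or pink is not meant.

How it is judged (in metres and radians):
At the end, for the whole second after the job is handed in: Each socket stands upright (within 0.12 rad, mouth up) on its own pad, its axis within 12 mm of the pad's centre and its centre within 5 mm of its height when standing on the pad, at rest (below 0.02 m/s); counted from the pad beside the end stop the sockets are 52, 42, 32 and 22 mm in diameter (((horizontal distance between end_stop and pad_1_top below 0.1 m and horizontal distance between socket_52_center and pad_1_top below 0.012 m and horizontal distance between socket_42_center and pad_2_top below 0.012 m and horizontal distance between socket_32_center and pad_3_top below 0.012 m and horizontal distance between socket_22_center and pad_4_top below 0.012 m) or (horizontal distance between end_stop and pad_4_top below 0.1 m and horizontal distance between socket_52_center and pad_4_top below 0.012 m and horizontal distance between socket_42_center and pad_3_top below 0.012 m and horizontal distance between socket_32_center and pad_2_top below 0.012 m and horizontal distance between socket_22_center and pad_1_top below 0.012 m)) and height (world z) of socket_22_center between 0.025 and 0.035 m and angle between each of socket_22_center, socket_32_center, socket_42_center, socket_52_center's own z axis and vertical below 0.12 rad and linear speed of each of socket_22, socket_32, socket_42, socket_52 below 0.02 m/s and height (world z) of socket_32_center between 0.0285 and 0.0385 m and height (world z) of socket_42_center between 0.032 and 0.042 m and height (world z) of socket_52_center between 0.0355 and 0.0455 m); the robot touches nothing.
It fails at once if the mug is tipped by more than 0.4 rad or shifted by more than 40 mm (angle between mug's own z axis and vertical above 0.4 rad or distance of mug from where it was at the start of the episode above 0.04 m).
It also fails if it takes over 99 s, if anything falls off the work surface, if the arm or the gripper's body presses on something with over 40 N, if the wrist force passes 120 N, or if a joint passes its speed limit or range.

## Working session

There is one attempt and no reset: what is moved stays moved. The work goes in short steps, Python scripts to look and compute and a shell command to move; the robot and the scene stay as the last step left them, time stands still between calls to the robot, and variables do not carry over. Pictures are saved under pics/ and viewed, and the job is handed in when it is done.

```bash
mkdir -p pics
cat > h.py <<'E'
import numpy as np, cv2
from cell import robot, capture, camera_model, finder
from scipy.spatial.transform import Rotation as R
def save(name, fn):
    im=capture(name); cv2.imwrite('pics/'+fn, im[:,:,::-1]); return im
E
python3 - <<'E'
from h import *
o=robot.get_obs(); print(o)
for n in ['scene','side','wrist']:
    print(n,camera_model(n)); save(n,n+'0.png')
E
```

```text
{'time_s': 0.0, 'qpos': array([-2.16735702e+00,  6.67572669e+00,  8.26362682e+01, -9.64527835e-04,
        9.07551705e+01, -2.16535597e+00]), 'dq': array([-0.00701396, -0.07709949, -0.03510692,  0.04210605, -0.04109583,
        0.02560401]), 'joint_torque': array([-3.01628024e-03, -7.32023120e+01, -6.32483125e+01, -3.67824050e-04,
        6.55109907e-03, -4.52531231e-05]), 'tool_pos': array([ 6.74814999e-01, -2.53824470e-05,  2.30537652e-01]), 'tcp_rot': array([-1.79932846e+02, -1.57397644e-03,  8.99979859e+01]), 'ft_force': array([ 0.12485084, -0.67682399, -0.12935025]), 'moment': array([-0.01386085, -0.02574958,  0.03216437]), 'width': 0.08511102071489378}
scene {'fx': 353.11342637502725, 'fy': 353.11342637502725, 'cx': 254.36222769813696, 'cy': 194.77479205380334, 'k1': 0.02676322672239682, 'origin': array([-0.02144134,  0.61270499,  0.72120758]), 'attitude': array([-130.4703663 ,   -0.28444761, -135.44622628])}
side {'fx': 496.57138655333875, 'fy': 496.57138655333875, 'cx': 260.68240209695796, 'cy': 187.40078835104484, 'k1': -0.04782948910551191, 'origin': array([0.39946315, 1.11519322, 0.84104213]), 'attitude': array([-126.25078769,    1.26846466, -172.79566408])}
wrist {'fx': 289.2827060805067, 'fy': 289.2827060805067, 'cx': 255.08810539462627, 'cy': 192.53457105507215, 'k1': 0.01666687919314334, 'tool_from_camera': array([[-4.53680038e-04, -9.58059705e-01, -2.86568308e-01,
         7.31130879e-02],
       [ 9.99999888e-01, -4.73732332e-04,  6.41629604e-07,
         1.21536980e-03],
       [-1.36371392e-04, -2.86568276e-01,  9.58059813e-01,
        -1.42777994e-01],
       [ 0.00000000e+00,  0.00000000e+00,  0.00000000e+00,
         1.00000000e+00]])}
```

View pics/scene0.png

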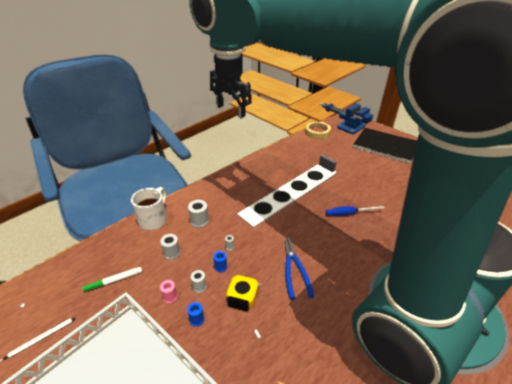

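View pics/side0.png

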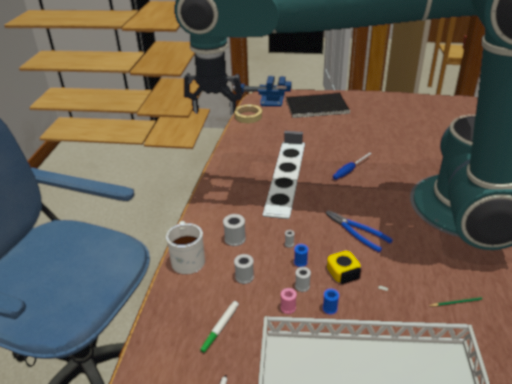

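View pics/wrist0.png

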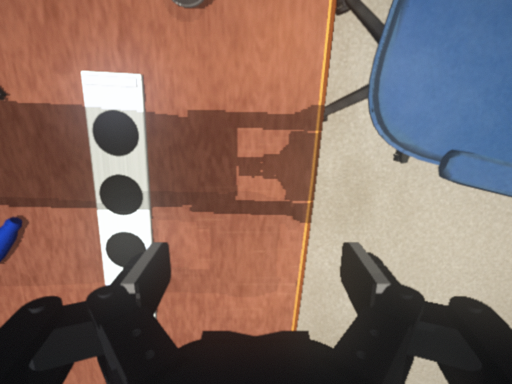

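The end stop is at the far (−y) end of the rail, at side (293,138). The four grey sockets stand at side (233,229), (244,268), (303,279) and (289,238). The pink and blue ones are look-alikes, and the mug is at (187,250).

```bash
cat >> h.py <<'E'
def campose(n):
    m=camera_model(n)
    if n!='wrist':
        return np.array(m['origin']), R.from_euler('xyz',m['attitude'],degrees=True).as_matrix()
    o=robot.get_obs(); T=np.array(m['tool_from_camera']); Rt=R.from_euler('xyz',o['tcp_rot'],degrees=True).as_matrix()
    return o['tool_pos']+Rt@T[:3,3], Rt@T[:3,:3]
def ray(n,px,pose=None):
    m=camera_model(n); o,A=pose or campose(n)
    d=np.array([(px[0]-m['cx'])/m['fx'],(px[1]-m['cy'])/m['fy']]); u=d.copy()
    for _ in range(20): u=d/(1+m['k1']*(u@u))
    return o, A@np.array([u[0],u[1],1])
def onz(n,px,z,pose=None):
    o,d=ray(n,px,pose); return o+d*(z-o[2])/d[2]
def proj(n,P,pose=None):
    m=camera_model(n); o,A=pose or campose(n)
    c=(np.atleast_2d(P)-o)@A; u=c[:,:2]/c[:,2:]; u=u*(1+m['k1']*(u**2).sum(1,keepdims=True))
    return u*[m['fx'],m['fy']]+[m['cx'],m['cy']]
E
python3 - <<'E'
from h import *
for n in ['side','scene']:
    capture(n); po=campose(n)
    for t in ['socket_22_center','socket_32_center','socket_42_center','socket_52_center','pad_1_top','end_stop','mug']:
        for r in finder.mark_of(n,t):
            if r['p']<.2: continue
            w=po[0]+po[1]@np.array(r['centre']); print(n,t,round(r['p'],2),w.round(4),proj(n,w,po).round(0))
print(robot.get_obs()['time_s'])
E
```

```text
side socket_22_center 0.39 [0.4971 0.0395 0.006 ] [[281. 200.]]
side socket_32_center 0.86 [0.4483 0.4107 0.023 ] [[288. 301.]]
side socket_32_center 0.83 [0.4302 0.2697 0.0247] [[301. 255.]]
side socket_32_center 0.74 [0.358  0.3978 0.022 ] [[331. 300.]]
side socket_32_center 0.72 [0.4238 0.3444 0.0247] [[301. 279.]]
side socket_42_center 0.57 [0.5559 0.3336 0.0333] [[243. 268.]]
side socket_52_center 0.92 [0.6005 0.2053 0.0302] [[233. 230.]]
side pad_1_top 0.69 [0.4978 0.0398 0.0104] [[281. 199.]]
side end_stop 0.76 [ 0.4852 -0.2619  0.009 ] [[294. 142.]]
side mug 0.7 [ 0.7022  0.2838 -0.0008] [[187. 259.]]
scene socket_22_center 0.63 [0.4641 0.2071 0.0176] [[230. 242.]]
scene socket_32_center 0.76 [0.4247 0.3448 0.0274] [[198. 280.]]
scene socket_32_center 0.76 [0.4357 0.269  0.0229] [[219. 260.]]
scene socket_32_center 0.67 [0.4512 0.4144 0.0208] [[167. 293.]]
scene socket_32_center 0.59 [0.3617 0.4    0.0185] [[196. 314.]]
scene socket_42_center 0.55 [0.5583 0.3305 0.0251] [[170. 247.]]
scene socket_52_center 0.8 [0.6009 0.2045 0.0276] [[198. 214.]]
scene pad_1_top 0.47 [0.5044 0.0411 0.0153] [[262. 206.]]
scene end_stop 0.73 [ 0.4888 -0.2593  0.0065] [[326. 168.]]
scene mug 0.66 [ 0.7011  0.2868 -0.0021] [[155. 219.]]
0.95
```

Run:
```python
from h import *
o=np.array([0.674815,0,0.230538])
m=camera_model('wrist');T=np.array(m['tool_from_camera']);Rt=R.from_euler('xyz',[-179.933,-.0016,89.998],degrees=True).as_matrix()
P={'wrist':(o+Rt@T[:3,3],Rt@T[:3,:3]),'side':campose('side'),'scene':campose('scene')}
for n in P:
    im=cv2.imread(f'pics/{n}0.png'); g=im.max(2)
    k=((g<60)*255).astype(np.uint8)
    nn,l,s,c=cv2.connectedComponentsWithStats(k)
    for i in range(1,nn):
        a=s[i,4]; w=onz(n,c[i],.01,P[n])
        if 60<a<3000 and -.3<w[1]<.1 and .4<w[0]<.6: print(n,s[i],c[i].round(1),w.round(4))
```

```text
wrist [ 94 131  43  24 407] [115.  145.5] [0.5013 0.0256 0.01  ]
wrist [101 176  38  32 494] [115.3 186.2] [ 0.4943 -0.0269  0.01  ]
side [286 135  15   8 105] [293.1 138.1] [ 0.4885 -0.2877  0.01  ]
side [284 150  14   6  66] [290.7 152.6] [ 0.4896 -0.1984  0.01  ]
side [281 164  14   7  81] [287.3 166.8] [ 0.4936 -0.1181  0.01  ]
side [276 178  16   9 113] [283.5 182.3] [ 0.4977 -0.038   0.01  ]
side [271 194  18  10 143] [279.5 198.8] [0.5018 0.0401 0.01  ]
scene [320 158  14  13 101] [326.8 164. ] [ 0.4985 -0.2774  0.01  ]
scene [308 172  14   7  78] [314.6 175.1] [ 0.4898 -0.197   0.01  ]
scene [292 182  14   8  92] [298.7 185.3] [ 0.493  -0.1174  0.01  ]
scene [274 192  16   9 117] [281.1 196. ] [ 0.4981 -0.038   0.01  ]
scene [255 203  16  11 142] [262.7 207.8] [0.5014 0.0414 0.01  ]
```

Both fixed cameras agree on the pads: (0.502,0.041), (0.498,−0.038), (0.4935,−0.1175) and (0.490,−0.198), with the stop at y≈−0.26. The grey sockets are at:
- 52: (0.601,0.205)
- 42: (0.557,0.332)
- 32: (0.424,0.345)
- 22: (0.464,0.207)

I'll go over the 52 first.

```bash
python3 -m pendant '[[[0.03,-0.01,0,0,0,0,1],[0.065,-0.022,0,0,0,0,1],[0.1,-0.035,0,0,0,0,1],[0.135,-0.048,0,0,0,0,1],[0.17,-0.061,0,0,0,0,1],[0.195,-0.07,0,0,0,0,1],[0.205,-0.074,0,0,0,0,1],[0.205,-0.074,0,0,0,0,1]]]'
cat >> h.py <<'E'
def look(fn):
    po=campose('wrist'); im=save('wrist',fn); return im,po
E
python3 - <<'E'
from h import *
im,po=look('w1.png')
print(robot.get_obs()['tool_pos'])
for t in ['socket_22_center','socket_32_center','socket_42_center','socket_52_center','mug']:
        for r in finder.mark_of('wrist',t):
            if r['p']<.2: continue
            w=po[0]+po[1]@np.array(r['centre']); print(t,round(r['p'],2),w.round(4),proj('wrist',w,po).round(0))
E
```

```text
time_s: 1.62
tool_pos: [0.6002, 0.2069, 0.2315]
tcp_rot: [180.0, -0.0, 90.1]
ft_force: [-0.3, 0.5, 0.3]
width: 0.0853
[0.60083361 0.20552818 0.23140513]
socket_22_center 0.62 [0.4625 0.2067 0.0184] [[144. 167.]]
socket_32_center 0.96 [0.4342 0.2702 0.0237] [[111. 114.]]
socket_32_center 0.84 [0.4235 0.3486 0.0274] [[89. 38.]]
socket_42_center 0.59 [0.5585 0.3295 0.0271] [[216.  59.]]
socket_52_center 0.55 [0.5976 0.1993 0.0289] [[252. 175.]]
```

View pics/w1.png

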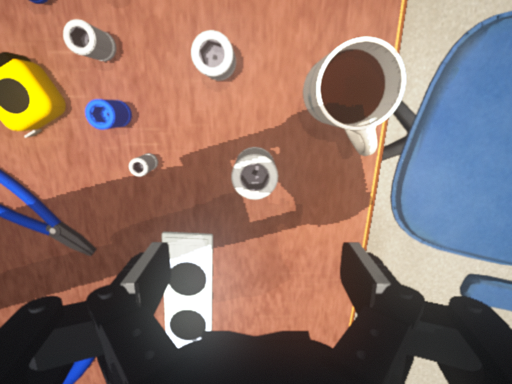

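The wrist view shows the 52 top ring at (255,174), the 42 at (213,52), the 22 at (138,167) and the grey 32 at (79,38). The mug is at (358,85) with its handle toward −y.

Run:
```python
from h import *
po=campose('wrist')
for d,px,z in [(52,(255,174),.061),(42,(213,52),.054),(22,(138.5,167),.04),(32,(79,38),.047)]:
    w=onz('wrist',px,z,po); a=np.linspace(0,6.28,40); c=np.c_[w[0]+d/2e3*np.cos(a),w[1]+d/2e3*np.sin(a),0*a+z]
    p=proj('wrist',c,po); print(d,w.round(4),p.min(0).round(),p.max(0).round())
print(onz('wrist',(187,279),.01,po), onz('wrist',(188.5,325),.01,po), onz('wrist',(362,150),.05,po))
```

```text
52 [0.6026 0.2048 0.061 ] [232. 151.] [278. 196.]
42 [0.5606 0.3286 0.054 ] [192.  28.] [234.  75.]
22 [0.4662 0.2085 0.04  ] [129. 158.] [148. 176.]
32 [0.4254 0.342  0.047 ] [63. 20.] [95. 55.]
[0.50441465 0.03840632 0.01      ] [ 0.50138331 -0.04113494  0.01      ] [0.72212978 0.22940738 0.05      ]
```

```bash
python3 -m pendant '[[[0,0.001,0.03,0,0,0,1],[0,0.001,0.07,0,0,0,1],[0,0.001,0.11,0,0,0,1],[0,0.001,0.15,0,0,0,1],[0,0.001,0.18,0,0,0,1],[0,0.001,0.2,0,0,0,1],[0,0.001,0.212,0,0,0,1],[0,0.001,0.216,0,0,0,1]]]'; python3 -m pendant '[[[0,0,0,0,0,0,1],[0,0,0,0,0,0,-1],[0,0,0,0,0,0,-1],[0,0,0,0,0,0,-1],[0,0,0,0,0,0,-1],[0,0,0,0,0,0,-1],[0,0,0,0,0,0,-1],[0,0,0,0,0,0,-1]]]'
```

```text
time_s: 2.58
tool_pos: [0.6015, 0.2041, 0.0133]
tcp_rot: [-179.9, 0.0, 90.0]
ft_force: [-0.6, 0.3, 0.3]
width: 0.0855
time_s: 3.25
tool_pos: [0.6026, 0.2052, 0.0172]
tcp_rot: [179.9, -0.0, 90.0]
ft_force: [-3.3, -0.8, 8.3]
width: 0.051
```

```bash
python3 -m pendant '[[[0,0,-0.01,0,0,0,-1],[0,0,-0.03,0,0,0,-1],[0,0,-0.06,0,0,0,-1],[0,0,-0.09,0,0,0,-1],[0,0,-0.12,0,0,0,-1],[0,0,-0.135,0,0,0,-1],[0,0,-0.14,0,0,0,-1],[0,0,-0.14,0,0,0,-1]]]'
python3 - <<'E'
from h import *
print(robot.get_obs()['tool_pos'],robot.get_obs()['width'])
im,po=look('w2.png')
E
```

```text
time_s: 3.92
tool_pos: [0.6023, 0.2051, 0.1562]
tcp_rot: [179.9, -0.0, 90.0]
ft_force: [-0.2, -0.1, -3.8]
width: 0.0507
[0.60225806 0.20508035 0.15617454] 0.05069487979514901
```

View pics/w2.png

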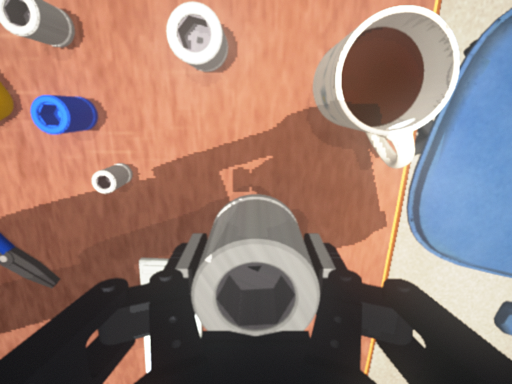

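The 52 is held. Its ring centre is about (256,287), upright between the fingers.

Run:
```python
from h import *
po=campose('wrist'); t=np.array([.6017,.2053,.155]); print(robot.get_obs()['tool_pos'])
for z in (.046,.05):
  w=onz('wrist',(256.5,287),t[2]+z,po); a=np.linspace(0,6.28,60); c=np.c_[w[0]+.026*np.cos(a),w[1]+.026*np.sin(a),0*a+t[2]+z]
  p=proj('wrist',c,po); print(w-t,p.min(0).round(),p.max(0).round())
```

```text
[0.60176879 0.20492032 0.15439487]
[0.00183711 0.00613277 0.046     ] [189. 224.] [324. 342.]
[0.00181765 0.00890438 0.05      ] [186. 221.] [327. 345.]
```

Run:
```python
from h import *
po=campose('wrist'); t=np.array([.6017,.2053,.1545])
a=np.linspace(0,6.28,90)
for z in (.034,.038,.042,.046):
 for dy in (-.008,-.004,0,.004):
  c=np.c_[t[0]+.026*np.cos(a),t[1]+dy+.026*np.sin(a),0*a+t[2]+z]
  p=proj('wrist',c,po); print(z,dy,p.min(0).round(),p.max(0).round())
im=cv2.imread('pics/w2.png')[190:350,160:350]; cv2.imwrite('pics/w2z.png',cv2.resize(im,None,fx=3,fy=3))
```

```text
0.034 -0.008 [193. 244.] [312. 346.]
0.034 -0.004 [192. 235.] [312. 339.]
0.034 0 [192. 226.] [313. 332.]
0.034 0.004 [191. 217.] [313. 324.]
0.038 -0.008 [191. 249.] [313. 353.]
0.038 -0.004 [190. 239.] [314. 346.]
0.038 0 [190. 230.] [314. 338.]
0.038 0.004 [189. 221.] [315. 331.]
0.042 -0.008 [189. 253.] [315. 361.]
0.042 -0.004 [188. 244.] [316. 353.]
0.042 0 [187. 235.] [316. 346.]
0.042 0.004 [187. 225.] [317. 338.]
0.046 -0.008 [187. 259.] [317. 369.]
0.046 -0.004 [186. 249.] [318. 361.]
0.046 0 [185. 239.] [318. 353.]
0.046 0.004 [184. 229.] [319. 346.]
```

View pics/w2z.png

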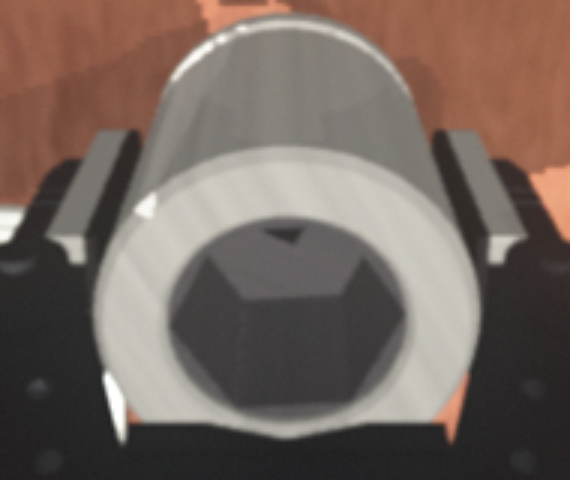

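```bash
python3 -m pendant '[[[-0.02,-0.005,0,0,0,0,-1],[-0.05,-0.014,0,0,0,0,-1],[-0.085,-0.024,0,0,0,0,-1],[-0.12,-0.034,0,0,0,0,-1],[-0.155,-0.043,0,0,0,0,-1],[-0.19,-0.053,0,0,0,0,-1],[-0.225,-0.063,0,0,0,0,-1],[-0.26,-0.072,0,0,0,0,-1]]]'; python3 -m pendant '[[[-0.03,-0.008,0,0,0,0,-1],[-0.06,-0.017,0,0,0,0,-1],[-0.09,-0.025,0,0,0,0,-1],[-0.115,-0.032,0,0,0,0,-1],[-0.133,-0.037,0,0,0,0,-1],[-0.143,-0.04,0,0,0,0,-1],[-0.143,-0.04,0,0,0,0,-1],[-0.143,-0.04,0,0,0,0,-1]]]'
python3 - <<'E'
from h import *
for i in range(3):
    print(robot.get_obs()['tool_pos'],robot.get_obs()['width'])
    im,po=look('w3.png')
E
```

```text
time_s: 4.63
tool_pos: [0.5284, -0.0564, 0.1529]
tcp_rot: [-179.8, -0.0, 90.0]
ft_force: [0.9, -0.2, -2.9]
width: 0.0513
time_s: 5.3
tool_pos: [0.4896, -0.1978, 0.1539]
tcp_rot: [-179.9, -0.1, 89.9]
ft_force: [0.5, -0.4, -4.6]
width: 0.0512
[ 0.4896491  -0.19777257  0.15394095] 0.051201997996046196
[ 0.48991968 -0.19732897  0.15429114] 0.05123010734031503
[ 0.49008351 -0.19712135  0.15457479] 0.05067412492363464
```

View pics/w3.png

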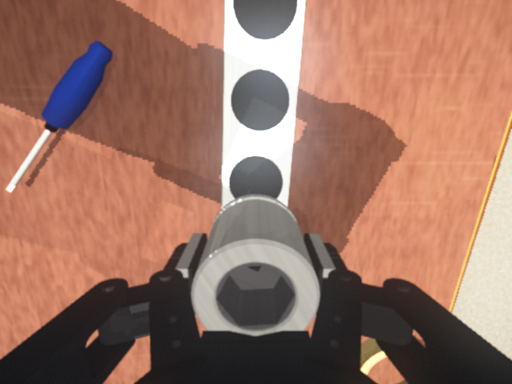

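The rail and pads are in view: pad 2 at (260,99), and pad 3 partly hidden at (256,179). I'll check the pad positions from here.

Run:
```python
from h import *
po=campose('wrist')
for px in [(260.5,99.5),(256,179)]: print(onz('wrist',px,.01,po))
for w in [(.498,-.038,.01),(.4937,-.1176,.01),(.4897,-.198,.01)]:
    a=np.linspace(0,6.28,90);c=np.c_[w[0]+.028*np.cos(a),w[1]+.028*np.sin(a),0*a+.01];p=proj('wrist',c,po); print(p.min(0).round(),p.max(0).round())
```

```text
[ 0.49638676 -0.11813291  0.01      ]
[ 0.49224554 -0.19545278  0.01      ]
[230. -38.] [295.  38.]
[228.  67.] [287. 129.]
[226. 154.] [281. 207.]
```

```bash
python3 -m pendant '[[[0,0.001,0.02,0,0,0,-1],[0,0.001,0.05,0,0,0,-1],[0,0.001,0.08,0,0,0,-1],[0,0.001,0.1,0,0,0,-1],[0,0.001,0.115,0,0,0,-1],[0,0.001,0.123,0,0,0,-1],[0,0.001,0.127,0,0,0,-1],[0,0.001,0.127,0,0,0,-1]]]'
python3 -m pendant '[[[0,0,0,0,0,0,-1],[0,0,0.001,0,0,0,-1],[0,0,0.001,0,0,0,-1]]]'
```

```text
time_s: 6.12
tool_pos: [0.4912, -0.1976, 0.0283]
tcp_rot: [-180.0, -0.0, 90.0]
ft_force: [0.4, -0.2, -3.5]
width: 0.051
time_s: 6.37
tool_pos: [0.4914, -0.1981, 0.028]
tcp_rot: [179.9, 0.0, 90.0]
ft_force: [0.6, -0.8, -4.4]
width: 0.0507
```

```bash
python3 -m pendant '[[[0,0,0.001,0,0,0,-1],[0,0,0.001,0,0,0,-1],[0,0,0.001,0,0,0,-1]]]'
python3 -m pendant '[[[0,0,0.001,0,0,0,-1],[0,0,0.001,0,0,0,-1],[0,0,0.001,0,0,0,-1]]]'
```

```text
time_s: 6.62
tool_pos: [0.4914, -0.1982, 0.0272]
tcp_rot: [179.9, 0.0, 90.0]
ft_force: [-3.0, 0.7, 6.1]
width: 0.0513
time_s: 6.87
tool_pos: [0.4914, -0.1982, 0.0271]
tcp_rot: [179.9, 0.0, 90.0]
ft_force: [-10.4, 4.0, 19.7]
width: 0.0507
```

```bash
python3 -m pendant '[[[0,0,-0.001,0,0,0,-1],[0,0,-0.001,0,0,0,0.3],[0,0,-0.001,0,0,0,0.5],[0,0,-0.001,0,0,0,1],[0,0,-0.001,0,0,0,1],[0,0,-0.001,0,0,0,1],[0,0,-0.001,0,0,0,1],[0,0,-0.001,0,0,0,1]]]'
python3 -m pendant '[[[0,0,-0.005,0,0,0,1],[0,0,-0.025,0,0,0,1],[0,0,-0.055,0,0,0,1],[0,0,-0.085,0,0,0,1],[0,0,-0.11,0,0,0,1],[0,0,-0.125,0,0,0,1],[0,0,-0.13,0,0,0,1],[0,0,-0.13,0,0,0,1]]]'
python3 - <<'E'
from h import *
im,po=look('w4.png'); print(po[0]); save('side','s4.png')
E
```

```text
time_s: 7.53
tool_pos: [0.491, -0.198, 0.0262]
tcp_rot: [-180.0, -0.0, 90.0]
ft_force: [-0.4, -0.2, 0.3]
width: 0.0856
time_s: 8.2
tool_pos: [0.4914, -0.1982, 0.1576]
tcp_rot: [179.9, 0.1, 90.0]
ft_force: [0.4, -0.9, 0.1]
width: 0.0853
[ 0.49234688 -0.12495813  0.30032522]
```

View pics/w4.png

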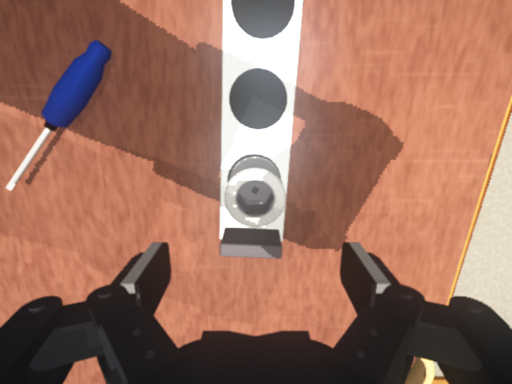

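View pics/s4.png

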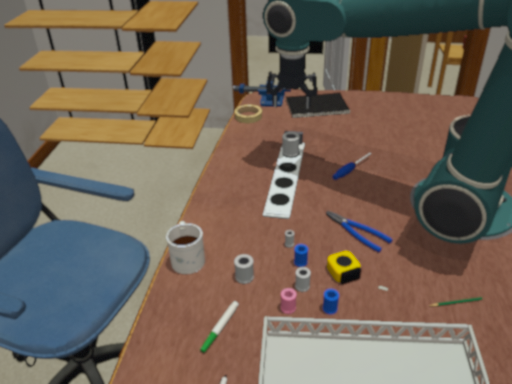

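The 52 stands upright on the pad by the stop (wrist (255,194)). Next is the 42.

```bash
python3 -m pendant '[[[0.03,0.004,0,0,0,0,1],[0.065,0.008,0,0,0,0,1],[0.1,0.013,0,0,0,0,1],[0.135,0.017,0,0,0,0,1],[0.17,0.022,0,0,0,0,1],[0.205,0.026,0,0,0,0,1],[0.24,0.03,0,0,0,0,1],[0.275,0.035,0,0,0,0,1]]]'; python3 -m pendant '[[[0.035,0.004,0,0,0,0,1],[0.07,0.009,0,0,0,0,1],[0.105,0.013,0,0,0,0,1],[0.14,0.018,0,0,0,0,1],[0.175,0.022,0,0,0,0,1],[0.21,0.027,0,0,0,0,1],[0.24,0.03,0,0,0,0,1],[0.253,0.032,0,0,0,0,1]]]'
python3 -m pendant '[[[0,0,0,0,0,0,1],[0,0,0,0,0,0,1]]]'
python3 - <<'E'
from h import *
im,po=look('w5.png'); print(robot.get_obs()['tool_pos'])
E
```

```text
time_s: 8.97
tool_pos: [0.5253, 0.0787, 0.1547]
tcp_rot: [-179.9, 0.0, 90.0]
ft_force: [-0.5, -0.2, 0.3]
width: 0.0855
time_s: 9.63
tool_pos: [0.5572, 0.333, 0.154]
tcp_rot: [-179.9, 0.0, 90.1]
ft_force: [-1.9, -0.5, 0.2]
width: 0.0854
time_s: 9.8
tool_pos: [0.5575, 0.3299, 0.1547]
tcp_rot: [-179.9, 0.1, 90.1]
ft_force: [-0.0, -0.4, -0.1]
width: 0.0852
[0.5577006  0.32918723 0.15513742]
```

View pics/w5.png

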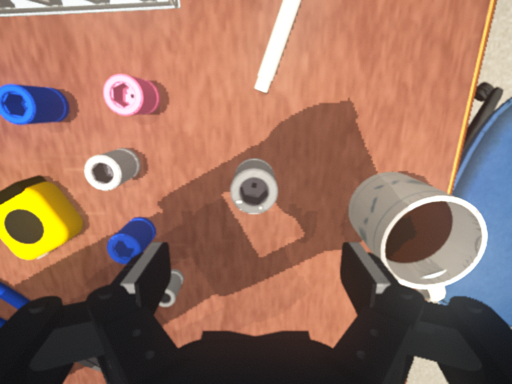

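The 42's top ring is at (254,190), and the grey 32's top ring is at (101,173).

Run:
```python
from h import *
po=campose('wrist'); print(robot.get_obs()['tool_pos'],onz('wrist',(254,190),.054,po),onz('wrist',(101,173),.047,po))
```

```text
[0.5577006  0.32918723 0.15513742] [0.5578156 0.3315547 0.054    ] [0.42257506 0.34516038 0.047     ]
```

```bash
python3 -m pendant '[[[0.001,-0.001,0.02,0,0,0,1],[0.001,-0.001,0.05,0,0,0,1],[0.001,-0.001,0.085,0,0,0,1],[0.001,-0.001,0.11,0,0,0,1],[0.001,-0.001,0.128,0,0,0,1],[0.001,-0.001,0.137,0,0,0,1],[0.001,-0.001,0.141,0,0,0,1],[0.001,-0.001,0.141,0,0,0,1]]]'; python3 -m pendant '[[[0,0,0,0,0,0,-1],[0,0,0,0,0,0,-1],[0,0,0,0,0,0,-1],[0,0,0,0,0,0,-1],[0,0,0,0,0,0,-1],[0,0,0,0,0,0,-1],[0,0,0,0,0,0,-1],[0,0,0,0,0,0,-1]]]'
```

```text
time_s: 10.52
tool_pos: [0.5571, 0.3302, 0.0152]
tcp_rot: [-180.0, 0.0, 90.0]
ft_force: [-0.1, 0.4, 0.9]
width: 0.0858
time_s: 11.18
tool_pos: [0.5574, 0.3312, 0.0166]
tcp_rot: [179.9, -0.0, 90.0]
ft_force: [-1.2, -0.5, 5.6]
width: 0.0412
```

```bash
python3 -m pendant '[[[0,0,-0.01,0,0,0,-1],[0,0,-0.03,0,0,0,-1],[0,0,-0.06,0,0,0,-1],[0,0,-0.09,0,0,0,-1],[0,0,-0.12,0,0,0,-1],[0,0,-0.135,0,0,0,-1],[0,0,-0.14,0,0,0,-1],[0,0,-0.14,0,0,0,-1]]]'
```

```text
time_s: 11.85
tool_pos: [0.5572, 0.3311, 0.1561]
tcp_rot: [179.9, -0.0, 90.0]
ft_force: [0.6, -0.6, -4.6]
width: 0.0409
```

```bash
python3 -m pendant '[[[-0.02,-0.003,0,0,0,0,-1],[-0.05,-0.007,0,0,0,0,-1],[-0.085,-0.012,0,0,0,0,-1],[-0.12,-0.017,0,0,0,0,-1],[-0.155,-0.022,0,0,0,0,-1],[-0.19,-0.026,0,0,0,0,-1],[-0.225,-0.031,0,0,0,0,-1],[-0.26,-0.036,0,0,0,0,-1]]]'; python3 -m pendant '[[[-0.035,-0.005,0,0,0,0,-1],[-0.07,-0.01,0,0,0,0,-1],[-0.105,-0.015,0,0,0,0,-1],[-0.135,-0.019,0,0,0,0,-1],[-0.16,-0.023,0,0,0,0,-1],[-0.18,-0.025,0,0,0,0,-1],[-0.189,-0.0265,0,0,0,0,-1],[-0.189,-0.0265,0,0,0,0,-1]]]'
python3 - <<'E'
from h import *
im,po=look('w6.png'); print(robot.get_obs()['tool_pos'])
E
```

```text
time_s: 12.52
tool_pos: [0.5197, 0.0694, 0.1528]
tcp_rot: [-179.8, 0.0, 90.0]
ft_force: [0.7, -0.8, -2.1]
width: 0.0403
time_s: 13.18
tool_pos: [0.4936, -0.1192, 0.1533]
tcp_rot: [-179.8, -0.0, 89.9]
ft_force: [0.2, 0.3, -3.4]
width: 0.0407
[ 0.493954   -0.11819189  0.15371539]
```

View pics/w6.png

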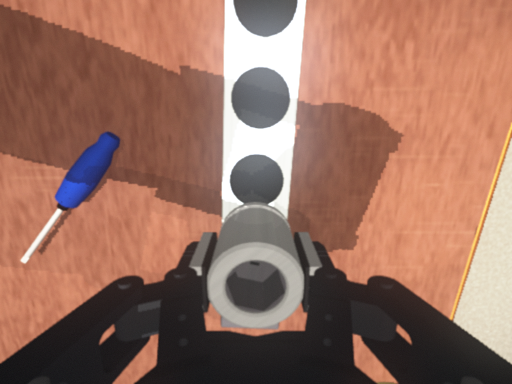

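```bash
python3 -m pendant '[[[0,0,0.02,0,0,0,-1],[0,0,0.05,0,0,0,-1],[0,0,0.08,0,0,0,-1],[0,0,0.1,0,0,0,-1],[0,0,0.115,0,0,0,-1],[0,0,0.123,0,0,0,-1],[0,0,0.127,0,0,0,-1],[0,0,0.127,0,0,0,-1]]]'
python3 -m pendant '[[[0,0,0.001,0,0,0,-1],[0,0,0.002,0,0,0,-1],[0,0,0.002,0,0,0,-1]]]'
```

```text
time_s: 13.9
tool_pos: [0.4945, -0.1173, 0.0279]
tcp_rot: [-180.0, -0.0, 90.0]
ft_force: [0.9, 0.4, -3.6]
width: 0.0411
time_s: 14.15
tool_pos: [0.4948, -0.118, 0.0269]
tcp_rot: [179.9, 0.0, 90.0]
ft_force: [-0.5, -1.1, -4.5]
width: 0.0404
```

```bash
python3 -m pendant '[[[0,0,0.0007,0,0,0,-1],[0,0,0.0007,0,0,0,-1],[0,0,0.0007,0,0,0,-1]]]'
```

```text
time_s: 14.4
tool_pos: [0.4949, -0.1181, 0.0266]
tcp_rot: [179.9, 0.0, 90.0]
ft_force: [-3.1, 1.3, 5.6]
width: 0.0411
```

Contact (force has turned positive). I'll release, rise, and go to the 32 at (0.423,0.345).

```bash
python3 -m pendant '[[[0,0,0,0,0,0,0.1],[0,0,0,0,0,0,0.3],[0,0,0,0,0,0,1],[0,0,0,0,0,0,1],[0,0,0,0,0,0,1],[0,0,0,0,0,0,1],[0,0,0,0,0,0,1],[0,0,0,0,0,0,1]]]'
python3 -m pendant '[[[0,0,-0.005,0,0,0,1],[0,0,-0.025,0,0,0,1],[0,0,-0.055,0,0,0,1],[0,0,-0.085,0,0,0,1],[0,0,-0.11,0,0,0,1],[0,0,-0.125,0,0,0,1],[0,0,-0.13,0,0,0,1],[0,0,-0.13,0,0,0,1]]]'
python3 - <<'E'
from h import *
im,po=look('w7.png'); print(robot.get_obs()['tool_pos'])
E
```

```text
time_s: 15.07
tool_pos: [0.4945, -0.118, 0.0256]
tcp_rot: [-180.0, -0.0, 90.0]
ft_force: [-0.1, -0.2, -0.2]
width: 0.0854
time_s: 15.73
tool_pos: [0.4949, -0.1181, 0.1569]
tcp_rot: [179.9, 0.0, 90.0]
ft_force: [1.5, 1.4, -0.3]
width: 0.0854
[ 0.49449005 -0.11799337  0.15540905]
```

View pics/w7.png

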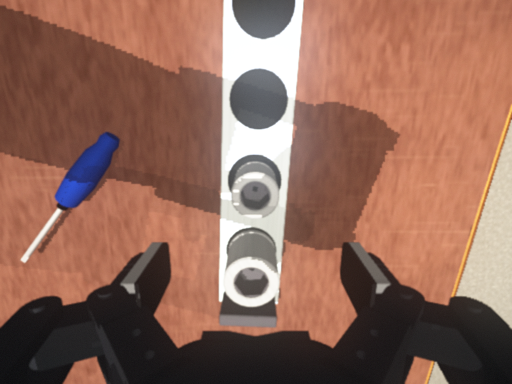

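The 42 stands on its pad (wrist (254,187)), in line behind the 52. Next is the 32.

```bash
python3 -m pendant '[[[0.03,-0.005,0,0,0,0,1],[0.065,-0.01,0,0,0,0,1],[0.1,-0.015,0,0,0,0,1],[0.135,-0.021,0,0,0,0,1],[0.17,-0.026,0,0,0,0,1],[0.205,-0.032,0,0,0,0,1],[0.24,-0.037,0,0,0,0,1],[0.275,-0.042,0,0,0,0,1]]]'; python3 -m pendant '[[[0.035,-0.005,0,0,0,0,1],[0.07,-0.01,0,0,0,0,1],[0.105,-0.016,0,0,0,0,1],[0.14,-0.022,0,0,0,0,1],[0.165,-0.026,0,0,0,0,1],[0.18,-0.028,0,0,0,0,1],[0.188,-0.0295,0,0,0,0,1],[0.188,-0.0295,0,0,0,0,1]]]'
python3 -m pendant '[[[0,0,0,0,0,0,1],[0,0,0,0,0,0,1]]]'
python3 - <<'E'
from h import *
im,po=look('w8.png'); print(robot.get_obs()['tool_pos'])
E
```

```text
time_s: 16.45
tool_pos: [0.4513, 0.1585, 0.154]
tcp_rot: [-179.9, 0.0, 90.0]
ft_force: [0.0, 0.2, 0.0]
width: 0.0854
time_s: 17.12
tool_pos: [0.4226, 0.3455, 0.1544]
tcp_rot: [-179.9, 0.1, 90.1]
ft_force: [0.2, -0.1, 0.2]
width: 0.0851
time_s: 17.28
tool_pos: [0.4233, 0.3438, 0.1554]
tcp_rot: [-180.0, 0.0, 89.9]
ft_force: [0.5, -1.1, -0.7]
width: 0.0854
[0.4234101  0.34384237 0.15557783]
```

View pics/w8.png

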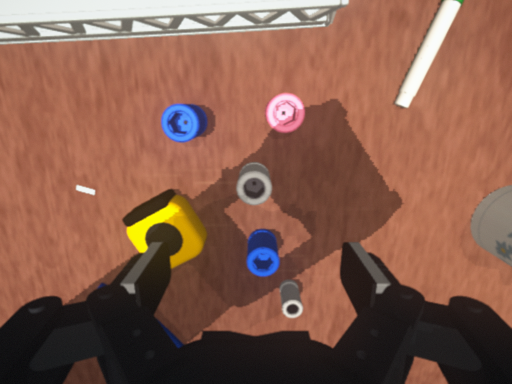

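The grey 32 ring is at (255,187), with the blue look-alike at (263,262). I'll check that the yellow tape measure clears the left finger.

Run:
```python
from h import *
po=campose('wrist'); print(onz('wrist',(255,187),.047,po))
for z in (0,.03,.045):
  print(z,[onz('wrist',p,z,po)[:2].round(3) for p in [(175,190),(188,195),(207,240),(125,222)]])
t=robot.get_obs()['tool_pos']
for s in (-1,1):
  for x in (.021,.043,.057):
    for zz in (.013,.04): print(s,x,zz,proj('wrist',np.array([[.4234+s*x,.344-.011,zz],[.4234+s*x,.344+.011,zz]]),po).round().tolist())
```

```text
[0.42456429 0.34696222 0.047     ]
0 [array([0.339, 0.331]), array([0.352, 0.325]), array([0.37 , 0.272]), array([0.281, 0.294])]
0.03 [array([0.347, 0.339]), array([0.36 , 0.334]), array([0.376, 0.286]), array([0.295, 0.306])]
0.045 [array([0.352, 0.344]), array([0.363, 0.339]), array([0.378, 0.294]), array([0.302, 0.312])]
-1 0.021 0.013 [[233.0, 191.0], [233.0, 170.0]]
-1 0.021 0.04 [[231.0, 199.0], [231.0, 177.0]]
-1 0.043 0.013 [[212.0, 191.0], [211.0, 170.0]]
-1 0.043 0.04 [[208.0, 199.0], [207.0, 177.0]]
-1 0.057 0.013 [[198.0, 191.0], [197.0, 170.0]]
-1 0.057 0.04 [[193.0, 199.0], [192.0, 177.0]]
1 0.021 0.013 [[274.0, 191.0], [275.0, 170.0]]
1 0.021 0.04 [[276.0, 199.0], [277.0, 176.0]]
1 0.043 0.013 [[296.0, 191.0], [297.0, 170.0]]
1 0.043 0.04 [[300.0, 199.0], [301.0, 176.0]]
1 0.057 0.013 [[309.0, 191.0], [311.0, 170.0]]
1 0.057 0.04 [[315.0, 199.0], [316.0, 176.0]]
```

```bash
python3 -m pendant '[[[0.002,0,0.02,0,0,0,0.3],[0.002,0,0.04,0,0,0,0.3],[0.002,0,0.06,0,0,0,0.3],[0.002,0,0.08,0,0,0,0.3],[0.002,0,0.08,0,0,0,0.3],[0.002,0,0.08,0,0,0,0.3]]]'
python3 - <<'E'
from h import *
im,po=look('w9.png'); print(robot.get_obs()['tool_pos'])
E
```

```text
time_s: 17.83
tool_pos: [0.423, 0.3461, 0.0754]
tcp_rot: [-179.9, 0.0, 89.9]
ft_force: [-0.4, 0.9, 1.0]
width: 0.0556
[0.42347244 0.34660016 0.07660661]
```

View pics/w9.png

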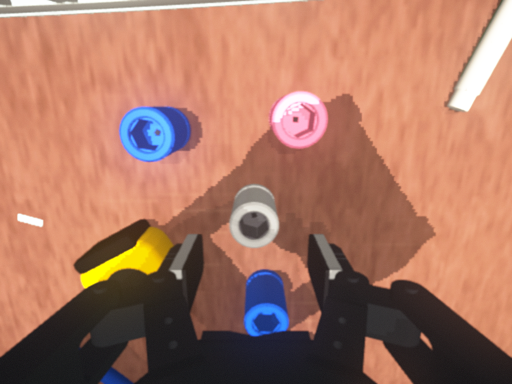

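The 55 mm opening clears the tape measure.

```bash
python3 -m pendant '[[[0,0,0.015,0,0,0,0.3],[0,0,0.03,0,0,0,0.3],[0,0,0.045,0,0,0,0.3],[0,0,0.055,0,0,0,0.3],[0,0,0.06,0,0,0,0.3],[0,0,0.063,0,0,0,0.3],[0,0,0.063,0,0,0,0.3]]]'; python3 -m pendant '[[[0,0,0,0,0,0,-1],[0,0,0,0,0,0,-1],[0,0,0,0,0,0,-1],[0,0,0,0,0,0,-1],[0,0,0,0,0,0,-1],[0,0,0,0,0,0,-1],[0,0,0,0,0,0,-1],[0,0,0,0,0,0,-1]]]'
```

```text
time_s: 18.47
tool_pos: [0.4232, 0.3471, 0.013]
tcp_rot: [180.0, -0.0, 90.0]
ft_force: [0.8, -0.1, 0.6]
width: 0.0554
time_s: 19.13
tool_pos: [0.4234, 0.3473, 0.0137]
tcp_rot: [179.9, -0.0, 90.0]
ft_force: [-1.4, -1.0, 6.7]
width: 0.0305
```

```bash
python3 -m pendant '[[[0,0,-0.01,0,0,0,-1],[0,0,-0.03,0,0,0,-1],[0,0,-0.06,0,0,0,-1],[0,0,-0.09,0,0,0,-1],[0,0,-0.12,0,0,0,-1],[0,0,-0.135,0,0,0,-1],[0,0,-0.14,0,0,0,-1],[0,0,-0.14,0,0,0,-1]]]'
```

```text
time_s: 19.8
tool_pos: [0.4233, 0.3472, 0.1542]
tcp_rot: [179.9, -0.1, 90.0]
ft_force: [-0.3, 0.2, -1.3]
width: 0.0305
```

```bash
python3 -m pendant '[[[-0.02,0.004,0,0,0,0,-1],[-0.05,0.01,0,0,0,0,-1],[-0.085,0.017,0,0,0,0,-1],[-0.12,0.024,0,0,0,0,-1],[-0.155,0.03,0,0,0,0,-1],[-0.19,0.037,0,0,0,0,-1],[-0.225,0.044,0,0,0,0,-1],[-0.26,0.051,0,0,0,0,-1]]]'; python3 -m pendant '[[[-0.03,0.006,0,0,0,0,-1],[-0.06,0.012,0,0,0,0,-1],[-0.085,0.017,0,0,0,0,-1],[-0.105,0.021,0,0,0,0,-1],[-0.12,0.024,0,0,0,0,-1],[-0.1245,0.0245,0,0,0,0,-1],[-0.1245,0.0245,0,0,0,0,-1],[-0.1245,0.0245,0,0,0,0,-1]]]'
python3 - <<'E'
from h import *
im,po=look('w10.png'); print(robot.get_obs()['tool_pos'])
E
```

```text
time_s: 20.47
tool_pos: [0.4733, 0.0852, 0.151]
tcp_rot: [-179.9, 0.0, 90.0]
ft_force: [0.8, -0.8, -1.2]
width: 0.0305
time_s: 21.13
tool_pos: [0.4981, -0.0371, 0.1516]
tcp_rot: [-179.9, -0.0, 90.0]
ft_force: [0.5, 0.4, -0.9]
width: 0.0307
[ 0.49817489 -0.03678346  0.15196696]
```

View pics/w10.png

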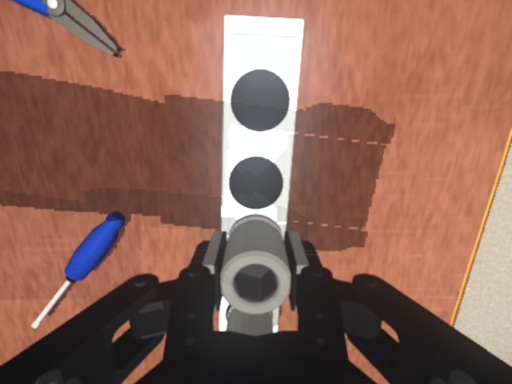

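The held 32 is upright, and its pad is visible beneath it at (256,182).

```bash
python3 -m pendant '[[[-0.001,0,0.02,0,0,0,-1],[-0.001,0,0.05,0,0,0,-1],[-0.001,0,0.08,0,0,0,-1],[-0.001,0,0.1,0,0,0,-1],[-0.001,0,0.115,0,0,0,-1],[-0.001,0,0.123,0,0,0,-1],[-0.001,0,0.127,0,0,0,-1],[-0.001,0,0.127,0,0,0,-1]]]'
python3 -m pendant '[[[0,0,0.001,0,0,0,-1],[0,0,0.0015,0,0,0,-1],[0,0,0.0015,0,0,0,-1]]]'
```

```text
time_s: 21.85
tool_pos: [0.4984, -0.038, 0.0253]
tcp_rot: [-180.0, -0.0, 90.0]
ft_force: [-0.5, -0.1, -1.2]
width: 0.0302
time_s: 22.1
tool_pos: [0.4989, -0.0385, 0.0249]
tcp_rot: [179.9, 0.0, 90.0]
ft_force: [0.1, -0.0, -1.2]
width: 0.0308
```

```bash
python3 -m pendant '[[[0,0,0.0008,0,0,0,-1],[0,0,0.0008,0,0,0,-1],[0,0,0.0008,0,0,0,-1]]]'
```

```text
time_s: 22.35
tool_pos: [0.4988, -0.0386, 0.0237]
tcp_rot: [180.0, 0.0, 90.0]
ft_force: [0.0, 0.5, 1.4]
width: 0.0306
```

Touching lightly. I'll lower 0.4 mm, release, rise, and go to the 22 at (0.464,0.207).

```bash
python3 -m pendant '[[[0,0,0.0004,0,0,0,-1],[0,0,0.0004,0,0,0,0],[0,0,0.0004,0,0,0,0.3],[0,0,0.0004,0,0,0,1],[0,0,0.0004,0,0,0,1],[0,0,0.0004,0,0,0,1],[0,0,0.0004,0,0,0,1],[0,0,0.0004,0,0,0,1]]]'
python3 -m pendant '[[[0,0,-0.005,0,0,0,1],[0,0,-0.025,0,0,0,1],[0,0,-0.055,0,0,0,1],[0,0,-0.085,0,0,0,1],[0,0,-0.11,0,0,0,1],[0,0,-0.125,0,0,0,1],[0,0,-0.13,0,0,0,1],[0,0,-0.13,0,0,0,1]]]'
python3 - <<'E'
from h import *
im,po=look('w11.png'); print(robot.get_obs()['tool_pos'])
E
python3 -m pendant '[[[0.03,-0.004,0,0,0,0,1],[0.065,-0.009,0,0,0,0,1],[0.1,-0.014,0,0,0,0,1],[0.135,-0.019,0,0,0,0,1],[0.17,-0.024,0,0,0,0,1],[0.205,-0.029,0,0,0,0,1],[0.235,-0.033,0,0,0,0,1],[0.245,-0.034,0,0,0,0,1]]]'; python3 -m pendant '[[[0,0,0,0,0,0,0.3],[0,0,0,0,0,0,0.3],[0,0,0,0,0,0,0.3]]]'
python3 - <<'E'
from h import *
im,po=look('w12.png'); print(robot.get_obs()['tool_pos'])
E
```

```text
time_s: 23.02
tool_pos: [0.4985, -0.0385, 0.0229]
tcp_rot: [-180.0, -0.0, 90.0]
ft_force: [-0.3, -0.1, 0.2]
width: 0.0858
time_s: 23.68
tool_pos: [0.4989, -0.0386, 0.1542]
tcp_rot: [179.9, 0.0, 90.0]
ft_force: [-0.0, -0.3, -0.3]
width: 0.0853
[ 0.49847636 -0.03852881  0.15270726]
time_s: 24.4
tool_pos: [0.4631, 0.2095, 0.1511]
tcp_rot: [-179.9, 0.0, 90.1]
ft_force: [0.2, -0.6, -0.1]
width: 0.0852
time_s: 24.65
tool_pos: [0.4645, 0.2055, 0.1521]
tcp_rot: [-179.9, 0.0, 90.0]
ft_force: [0.5, -0.2, -0.5]
width: 0.0558
[0.46461594 0.2053799  0.15235802]
```

View pics/w11.png

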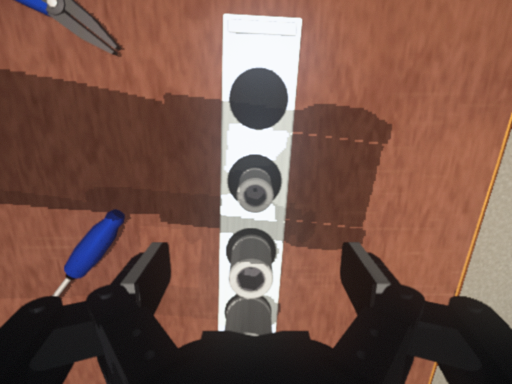

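View pics/w12.png

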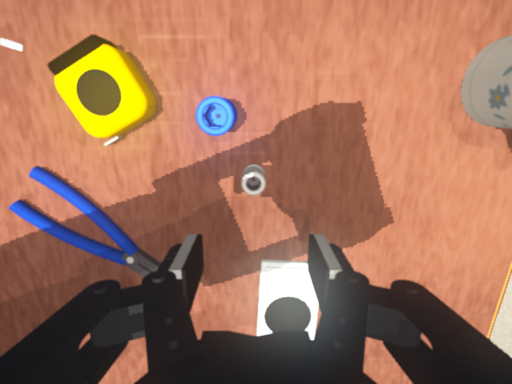

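The 32 stands on its pad. The 22's ring is at (253,182), between the fingers.

Run:
```python
from h import *
po=campose('wrist'); print(robot.get_obs()['tool_pos'],onz('wrist',(253,182),.04,po))
```

```text
[0.46461594 0.2053799  0.15235802] [0.46387007 0.21213945 0.04      ]
```

Run:
```python
from h import *
m=camera_model('wrist');T=np.array(m['tool_from_camera']);Rt=R.from_euler('xyz',[180,0,90],degrees=True).as_matrix()
for tp,L in [((.4985,-.0385,.1535),[('pad1',(259,98.5),.01),('s32',(254.5,194),.057),('pad2',(255,181.5),.01),('s42',(250.5,279),.064)]),
 ((.4947,-.118,.1555),[('pad2',(259,98.5),.01),('s42',(255,194),.064),('pad3',(255,181),.01),('s52',(250.5,281),.071)])]:
  po=(np.array(tp)+Rt@T[:3,3],Rt@T[:3,:3])
  for n,p,z in L: print(n,onz('wrist',p,z,po).round(4))
im=cv2.imread('pics/w11.png')[60:320,200:310]; cv2.imwrite('pics/w11z.png',cv2.resize(im,None,fx=2.2,fy=2.2,interpolation=cv2.INTER_CUBIC))
```

```text
pad1 [0.5034 0.0412 0.01  ]
s32 [ 0.4992 -0.0383  0.057 ]
pad2 [ 0.4996 -0.0393  0.01  ]
s42 [ 0.4955 -0.1178  0.064 ]
pad2 [ 0.4997 -0.0382  0.01  ]
s42 [ 0.4958 -0.1163  0.064 ]
pad3 [ 0.4958 -0.1187  0.01  ]
s52 [ 0.4917 -0.1961  0.071 ]
```

View pics/w11z.png

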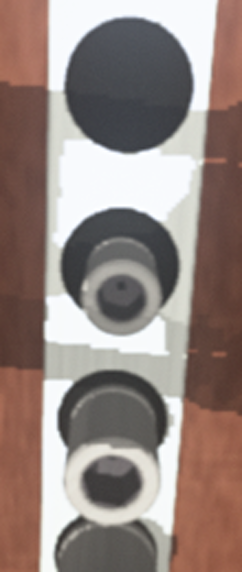

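The placed sockets sit within about 2 mm of their pad centres. Now I'll take the 22, shifting y by +4 mm.

```bash
python3 -m pendant '[[[0.004,0,0.02,0,0,0,0.3],[0.004,0,0.05,0,0,0,0.3],[0.004,0,0.085,0,0,0,0.3],[0.004,0,0.11,0,0,0,0.3],[0.004,0,0.128,0,0,0,0.3],[0.004,0,0.137,0,0,0,0.3],[0.004,0,0.141,0,0,0,0.3],[0.004,0,0.141,0,0,0,0.3]]]'; python3 -m pendant '[[[0,0,0,0,0,0,-1],[0,0,0,0,0,0,-1],[0,0,0,0,0,0,-1],[0,0,0,0,0,0,-1],[0,0,0,0,0,0,-1],[0,0,0,0,0,0,-1],[0,0,0,0,0,0,-1],[0,0,0,0,0,0,-1]]]'
```

```text
time_s: 25.37
tool_pos: [0.4646, 0.2099, 0.0118]
tcp_rot: [-180.0, 0.0, 89.9]
ft_force: [-0.4, -0.3, -0.4]
width: 0.0555
time_s: 26.03
tool_pos: [0.4652, 0.2107, 0.0133]
tcp_rot: [179.9, -0.0, 90.0]
ft_force: [-1.9, -1.9, 6.8]
width: 0.0205
```

```bash
python3 -m pendant '[[[0,0,-0.01,0,0,0,-1],[0,0,-0.03,0,0,0,-1],[0,0,-0.06,0,0,0,-1],[0,0,-0.09,0,0,0,-1],[0,0,-0.12,0,0,0,-1],[0,0,-0.135,0,0,0,-1],[0,0,-0.14,0,0,0,-1],[0,0,-0.14,0,0,0,-1]]]'
python3 - <<'E'
from h import *
im,po=look('w13.png'); print(robot.get_obs()['tool_pos'])
E
```

```text
time_s: 26.7
tool_pos: [0.4649, 0.2107, 0.1537]
tcp_rot: [179.9, -0.1, 90.0]
ft_force: [0.2, -0.4, 0.2]
width: 0.0202
[0.4644386  0.21047597 0.15196429]
```

View pics/w13.png

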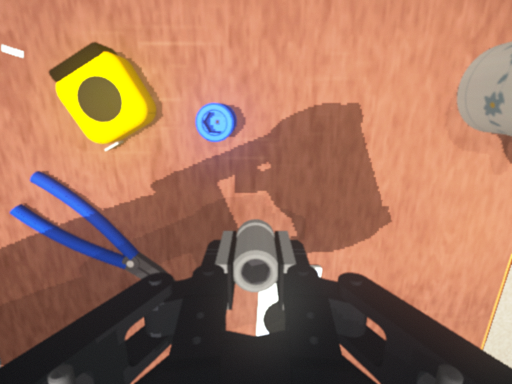

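Run:
```python
from h import *
po=campose('wrist');t=robot.get_obs()['tool_pos']
for z in (.024,.0285): print(onz('wrist',(256,269.5),t[2]+z,po)-t)
```

```text
[0.00161188 0.00022313 0.024     ]
[0.00159426 0.00298339 0.0285    ]
```

```bash
python3 -m pendant '[[[-0.02,0.004,0,0,0,0,-1],[-0.05,0.011,0,0,0,0,-1],[-0.085,0.019,0,0,0,0,-1],[-0.12,0.027,0,0,0,0,-1],[-0.148,0.033,0,0,0,0,-1],[-0.165,0.037,0,0,0,0,-1],[-0.17,0.038,0,0,0,0,-1],[-0.17,0.038,0,0,0,0,-1]]]'
python3 -m pendant '[[[0,0,0.02,0,0,0,-1],[0,0,0.05,0,0,0,-1],[0,0,0.08,0,0,0,-1],[0,0,0.1,0,0,0,-1],[0,0,0.115,0,0,0,-1],[0,0,0.123,0,0,0,-1],[0,0,0.127,0,0,0,-1],[0,0,0.127,0,0,0,-1]]]'
python3 -m pendant '[[[0,0,0.001,0,0,0,-1],[0,0,0.0015,0,0,0,-1],[0,0,0.0015,0,0,0,-1]]]'
```

```text
time_s: 27.42
tool_pos: [0.5021, 0.0396, 0.1504]
tcp_rot: [-179.9, 0.0, 89.9]
ft_force: [-0.5, -0.3, -1.0]
width: 0.0205
time_s: 28.08
tool_pos: [0.5022, 0.0412, 0.0245]
tcp_rot: [-179.9, -0.0, 90.0]
ft_force: [0.2, 0.5, -0.0]
width: 0.0199
time_s: 28.33
tool_pos: [0.5028, 0.0406, 0.024]
tcp_rot: [179.9, -0.0, 90.0]
ft_force: [-0.3, -1.3, -0.2]
width: 0.0203
```

```bash
python3 -m pendant '[[[0,0,0.0008,0,0,0,-1],[0,0,0.0008,0,0,0,-1],[0,0,0.0008,0,0,0,-1]]]'
```

```text
time_s: 28.58
tool_pos: [0.5029, 0.0405, 0.0234]
tcp_rot: [179.9, -0.0, 90.0]
ft_force: [-1.2, -0.2, 5.5]
width: 0.0207
```

Contact at 5 N. I'll release, rise and look.

```bash
python3 -m pendant '[[[0,0,0,0,0,0,-0.3],[0,0,0,0,0,0,0],[0,0,0,0,0,0,0.3],[0,0,0,0,0,0,1],[0,0,0,0,0,0,1],[0,0,0,0,0,0,1],[0,0,0,0,0,0,1],[0,0,0,0,0,0,1]]]'
python3 -m pendant '[[[0,0,-0.005,0,0,0,1],[0,0,-0.025,0,0,0,1],[0,0,-0.055,0,0,0,1],[0,0,-0.085,0,0,0,1],[0,0,-0.115,0,0,0,1],[0,0,-0.145,0,0,0,1],[0,0,-0.16,0,0,0,1],[0,0,-0.16,0,0,0,1]]]'
python3 -m pendant '[[[-0.015,0,-0.02,0,0,0,1],[-0.03,0,-0.04,0,0,0,1],[-0.04,0,-0.05,0,0,0,1],[-0.04,0,-0.05,0,0,0,1],[-0.04,0,-0.05,0,0,0,1]]]'
python3 - <<'E'
from h import *
im,po=look('w14.png'); print(robot.get_obs()['tool_pos'])
im=save('side','s14.png'); im=save('scene','c14.png')
a=cv2.imread('pics/s14.png')[100:300,150:330]; cv2.imwrite('pics/s14z.png',cv2.resize(a,None,fx=3,fy=3,interpolation=cv2.INTER_CUBIC))
E
```

```text
time_s: 29.25
tool_pos: [0.5025, 0.0405, 0.0226]
tcp_rot: [-180.0, 0.0, 90.0]
ft_force: [-0.3, 0.2, 0.5]
width: 0.0855
time_s: 29.92
tool_pos: [0.5037, 0.0405, 0.1871]
tcp_rot: [179.7, -0.0, 90.0]
ft_force: [0.6, 0.1, -0.1]
width: 0.0854
time_s: 30.33
tool_pos: [0.5025, 0.0003, 0.2321]
tcp_rot: [180.0, -0.0, 89.9]
ft_force: [-0.4, -0.5, -0.5]
width: 0.0855
[0.5022868  0.00064671 0.231407  ]
```

View pics/w14.png

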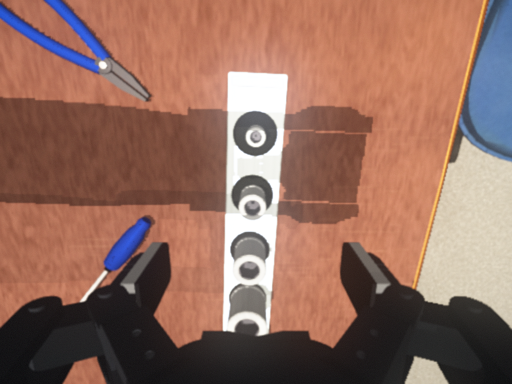

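View pics/s14z.png

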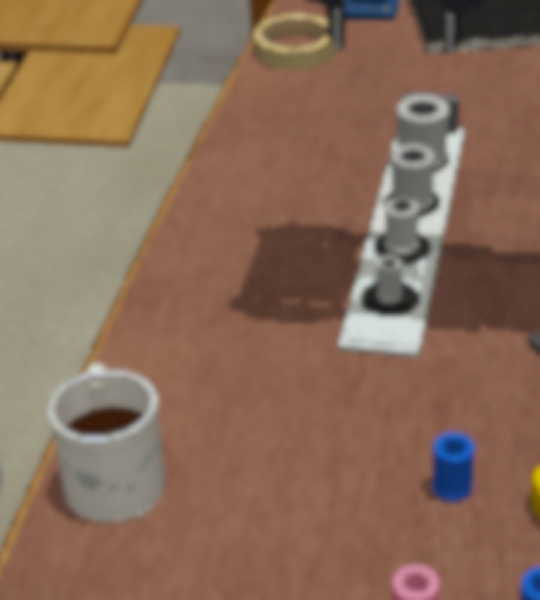

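All four stand upright in order on their pads, with the mug untouched. One numeric check before handing in.

Run:
```python
from h import *
po=campose('wrist')
for n,p,z in [('pad1',(255,133),.01),('s22',(256,136),.05),('pad2',(252,195.5),.01),('s32',(252,205),.057),('s42',(249.5,267),.064),('s52',(248,325),.071)]: print(n,onz('wrist',p,z,po)[:2].round(4))
A=cv2.imread('pics/side0.png')[215:275,160:210].astype(int);B=cv2.imread('pics/s14.png')[215:275,160:210].astype(int);print('mug diff',abs(A-B).mean())
print(robot.finish_job())
```

```text
pad1 [0.5029 0.0421]
s22 [0.5041 0.0423]
pad2 [ 0.4989 -0.0388]
s32 [ 0.4995 -0.0358]
s42 [ 0.4963 -0.1127]
s52 [ 0.4941 -0.1909]
mug diff 2.4063333333333334
the job is handed in; nothing more can be done
None
```

All four sockets are back on the rail in order: 52 next to the end stop, then 42, 32 and 22. I handed the job in at about 31 s of the 99 s allowed; it reports no verdict.

- **Centring:** Wrist views taken right after placing put the 52, 42 and 32 within about 2 mm of their pad centres. The final wrist view puts the 22 within about 1 mm and the 32 about 3 mm off. The limit is 12 mm.
- **A disagreement:** In that last view the 42 reads about 5 mm and the 52 about 7 mm off along the rail from the earlier pad positions. I trust the close-up readings more. The two were near the edge of that picture and partly hidden by the gripper, and the offset grows toward the edge. It would still be within the limit, and I did not re-check it.
- **Upright:** All four look upright with the mouth up in the wrist and side pictures; I did not measure tilt or height.
- **Mug and gripper:** The mug shows no visible movement between the first and last side pictures. The gripper was well clear of everything, at 0.23 m, when I handed in.

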